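Load a vial carrier into the reader through its sprung flap

ROBOT

A 6-joint arm with a two-finger parallel gripper is mounted at the origin on the work surface. World frame = base frame: x ahead of the robot, y to its left, z up, the work surface at z = 0. Lengths are in m, angles in rad, forces in N, time in s.
With the tool pointing down it reaches from about 0.225 to 0.875 m from the base axis. Payload 3.4 kg.
Tool frame: the origin (TCP) lies between the finger pads; the fingertips stand 11 mm ahead of it and the grasp point (between the pads) lies 8 mm behind it; z points along the fingers, y is the line along which they close (so a half turn about z gives the same grasp; the last joint's range is limited). The gripper opens to 85 mm and grips with 20 to 120 N. Pads are 22 mm wide; open, the fingers measure 114 mm over their backs; the gripper's body (76 mm by 85 mm) begins 54 mm behind the grasp point. The pads swing forward as they close: fully open they stand 13 mm farther back than shut.
Start: joints at [-1.274, 0.276, 1.505, -0, 1.361, -0.121], TCP at [0.233, -0.526, 0.242] pointing down, gripper open.
Joint ranges: [-2.89, 2.89], [-0.75, 2.08], [0.22, 2.7], [-1.18, 4.32], [0.11, 2.71], [-2.7, 2.7]. Speed limits (rad/s): [2.57, 2.57, 3.14, 3.14, 3.14, 3.14].

INTERFACE

Orientations are given as a unit quaternion [w, x, y, z].
In Python, from rig import sensors, eyes, manip gives the robot as it stands.
- The arm moves only by the tool drive_tool, never from a script. Its argument "deltas" is a list of rows, each an object with "linear": the shift along the world's x, y, z in mm, a list of three; "twist": the turn about the world's z in degrees; "claw": the opening, from 0 (shut) to 1 (fully open). In form: [{"linear": [tx, ty, tz], "twist": twist, "claw": claw}, ...]. A call has 1 to 12 rows; each row is the pose to reach, as a shift and turn from the pose commanded when the call began; what a row does not reach only later rows make up. A row lasts 1/12 s, in which the tool goes at most 41.7 mm and 7.16 degrees, less where a joint would pass 70% of its speed; a pose out of reach is approached as far as the arm can. A call with a gripper value outside its range is refused whole. The fingers move at their own pace and stop on an object; "squeeze" is the grip in N (left out, the last holds). Time passes only in rows, so rows that repeat a pose let the fingers close. It gives the time, the measured TCP pose, the force, the opening and the grip force at its end, in the units of the state.
- sensors.get_state(): the state, without advancing time (a new reading comes with each control period).
- eyes.get_image(name): name is "scene" or "top" or "wrist"; returns the picture (400x640x3 uint8, red, green, blue); there is no depth.
- eyes.camera_model(name): a dict with "intrinsics" (3x3 intrinsics, pixels), "R" (3x3) and "t" (3): a world point X has camera coordinates R X + t. Camera axes: x right, y down, z forward; pixel columns grow to the right and rows downward; lengths in m; the calibration is good to about 2 mm. A picture is of the moment at which its call begins: read the wrist's pose just before it. camera_model takes no time and is no camera call; for the wrist camera it gives the pose at the moment of the call.
- manip.sign_off(): hands the job in; it is judged then, once.
The state is a dict: "clock": time; "qpos": joint angles; "qd": joint speeds; "effort": joint torques, N m; "position": TCP position; "ee_rot": TCP orientation; "contact_force": force on the tool from outside, world axes, zero at the start; "moment": the same for the moment, N m; "width": finger opening in m; "gripper_force": force on a finger pad.
Only numpy, scipy, OpenCV 4.12 (cv2) and the standard library are available. Lean on these libraries where they do the work, as an engineer would, in place of code of your own. Each camera call takes 0.05 s, during which the arm holds its last target. There are 200 camera calls.

TASK

Load the vial carrier into the reader: set it down in the open mouth of the loading lane, slide it along the lane through the sprung flap, and press it home against the rubber pad at the end with about 10 N for a good second (never more than 15 N, or vials break). Then let go and leave it there with the flap swung shut behind it. Keep the carrier upright and leave the bottle, beaker and tip box alone.

Things in the scene. Friction and masses are not known exactly. Their poses are not given: they have to be found in the camera images.
- carrier: White vial carrier, loose: block 80 mm long (x), 46 wide (y), 40 high; on its middle a grip rib, at each end an upright tab 28 mm wide, flush with the block's end, to 68 mm over the underside, and between rib and tabs two grey-capped vials (16 mm wide, 27 mm from the middle, top at 58 mm). 0.15 to 0.31 kg. Origin: centre of the underside, z up. Same both ways round.
- rib (a point): Grip point on the carrier's rib, 71 mm over the underside. The rib is 12 mm thick (carrier y), 40 mm long (x), from 40 to 82 mm over the underside. Pinch it across y with the fingertips at least 50 mm over the underside, so that they clear the lane's walls and lips. Of a push given here the lane's friction takes 1 to 4 N before it reaches the pad.
- lane: Fixed loading lane, 370 mm long, white walls on a steel floor 8 mm thick, ending in the white reader head (110 mm long, 120 wide, 110 high, from x = 260 mm). Origin: on the bench under the shut flap, on the lane's centre line; x is the feed direction, z up. The open mouth is x = -115 to 0 mm, the roofed channel x = 8 to 257 mm.
- mouth (a point): Point on the mouth's floor (8 mm over the bench) on the centre line, 65 mm before the flap: a good place for the carrier's middle. The mouth is open above; its walls are 22 mm high over the floor and 60 mm apart, narrowing to 50 mm over the last 35 mm before the flap.
- channel (a point): Point on the channel's floor, 100 mm past the flap. Channel 53 mm wide (3.5 mm play each side), walls 43 mm high; the +y wall is set back to y = 42 mm up to x = 68, tapering back by x = 90, to house the open flap. Lips 43 to 47 mm over the floor leave a slot 36 mm wide for rib and tabs: the carrier gets in only lengthways through the flap.
- flap (a joint): Angle of the sprung flap across the lane at its x = 0, rad: 0 shut, grows to 1.55 as it is pushed open in the feed direction. Aluminium plate, 62 mm long, 3 to 37 mm over the floor, hinged upright at lane y = +36 mm. Spring 0.018 to 0.056 Nm, 1 to 5 N on the carrier; it shuts by itself once the carrier's rear end is some 61 mm past it.
- flap_edge (a point): Middle of the flap's free edge.
- stop: End stop in the channel: grey housing 30 x 34 x 69 mm high; axes as the lane's. Origin: on the floor under the middle of its front face, 198 to 208 mm past the flap. A black rubber pad (26 mm wide, 47 to 67 mm over the floor; it meets the carrier's tab) stands 4 to 54 mm before that face: screw-set, unmeasured, differs each time: feel for it. Sprung, about 6 N per mm.
- reagent: Bystander: amber bottle, 60 mm diameter, 130 mm high.
- beaker: Bystander: open glass beaker, 70 mm diameter, 90 mm high.
- tipbox: Bystander: grey pipette tip box with clear lid, 75 x 110 x 61 mm.
Mind the look-alikes: they are no part of the job. What is shaped like the carrier but orange, turquoise or yellow is not meant.

How it is judged:
By the outcome, as a careful person would: the job done as asked, in the order asked, and still so for the second after the job is handed in, with the robot touching nothing.
It also fails if it takes over 67 s, if anything falls off the work surface, if the arm or the gripper's body presses on something with over 40 N, if the wrist force passes 120 N, or if a joint passes its speed limit or range.

## Working session

There is one attempt and no reset: what is moved stays moved. The work goes in short steps, Python scripts to look and compute and a tool call to move; the robot and the scene stay as the last step left them, time stands still between calls to the robot, and variables do not carry over. Pictures are saved under pics/ and viewed, at most 10 in all, crops included, and the job is handed in when it is done.

Besides the shell and the picture viewer there is one more tool, called after "Emit:" by a JSON object that holds its "fn" and its "kwargs", one argument or row to a line. drive_tool: Moves the arm, as the interface text tells. Its arguments: {"type":"object","properties":{"deltas":{"type":"array","items":{"type":"object","properties":{"linear":{"type":"array","items":{"type":"number"}},"twist":{"type":"number"},"claw":{"type":"number"}}}},"squeeze":{"type":"number"}},"required":["deltas"]}

```bash
mkdir -p pics
python3 - <<'E'
from rig import sensors, eyes
import cv2, numpy as np
s=sensors.get_state(); print({k:np.round(v,3).tolist() for k,v in s.items()})
for n in("top","scene"):
    cv2.imwrite(f"pics/{n}0.png",eyes.get_image(n)[:,:,::-1])
    m=eyes.camera_model(n); print(n,np.round(m["intrinsics"],1).tolist(),np.round(m["R"],3).tolist(),np.round(m["t"],3).tolist())
E
```

```text
{'clock': 0.0, 'qpos': [-1.274, 0.277, 1.506, -0.0, 1.361, -0.121], 'qd': [0.001, -0.0, -0.001, 0.0, 0.001, 0.001], 'effort': [-0.001, -41.678, -24.58, -0.0, 0.011, -0.0], 'position': [0.233, -0.525, 0.241], 'ee_rot': [-0.001, 0.978, 0.207, -0.0], 'contact_force': [0.642, 0.283, 0.498], 'moment': [-0.001, 0.015, 0.018], 'gripper_force': 0.0, 'width': 0.086}
top [[496.9, 0.0, 319.5], [0.0, 496.9, 198.1], [0.0, 0.0, 1.0]] [[-0.014, -1.0, 0.01], [-0.998, 0.013, -0.068], [0.068, -0.011, -0.998]] [-0.03, 0.533, 1.332]
scene [[437.8, 0.0, 324.2], [0.0, 437.8, 198.3], [0.0, 0.0, 1.0]] [[-0.787, 0.617, -0.004], [0.478, 0.606, -0.636], [-0.39, -0.502, -0.772]] [0.462, -0.193, 1.369]
```

View pics/top0.png

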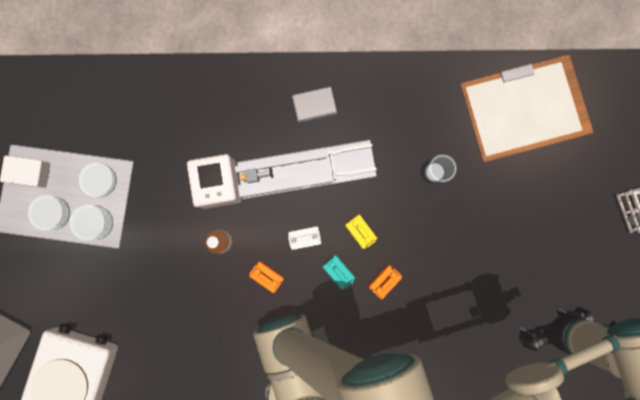

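View pics/scene0.png

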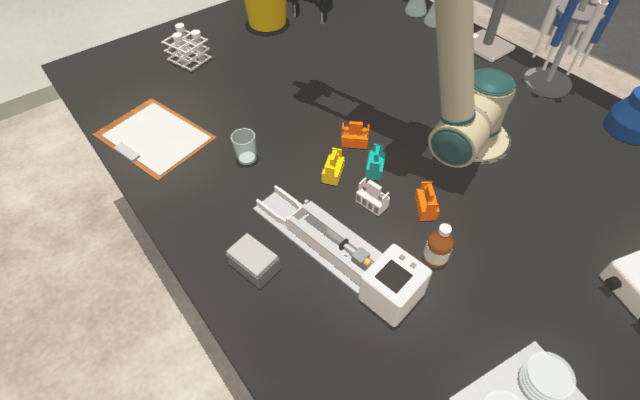

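Top view: the white carrier is at about (305,238). The shape look-alikes are yellow (361,232), turquoise (339,272) and two orange (266,277) and (386,282). Only the white one fits. The lane runs from its mouth (375,160) to the reader head (212,180). I'll confirm in one crop.

Run:
```python
import cv2
i=cv2.imread("pics/top0.png")[135:255,185:385]
cv2.imwrite("pics/crop0.png",cv2.resize(i,None,fx=4,fy=4,interpolation=cv2.INTER_CUBIC))
```

```text
(no output)
```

View pics/crop0.png

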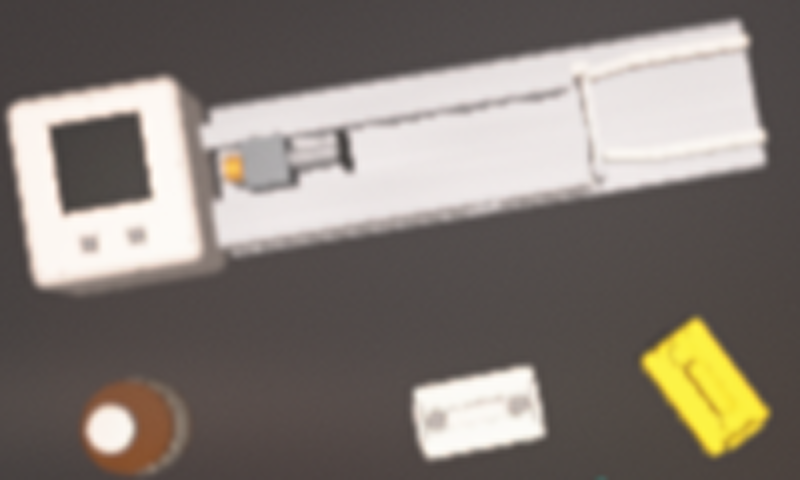

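White carrier confirmed: caps at crop (437,419) and (519,405). The flap line runs from (578,72) to (600,182), the pad is at (345,150), and the mouth's end is from (742,20) to (767,165).

```bash
cat > h.py <<'E'
import numpy as np
from rig import sensors, eyes
def ray(m,u,v,z):
    K,R,t=(np.array(m[k]) for k in("intrinsics","R","t"))
    d=R.T@np.linalg.solve(K,[u,v,1]); c=-R.T@t
    return c+d*(z-c[2])/d[2]
def proj(m,X):
    p=np.array(m["intrinsics"])@(np.array(m["R"])@X+np.array(m["t"])); return p[:2]/p[2]
E
python3 - <<'E'
from h import *
m=eyes.camera_model("top")
P=lambda u,v,z:ray(m,u/4+185-.375,v/4+135-.375,z)
def show(n,p):print(n,np.round(p*1000,1))
a,b=P(437,419,.058),P(519,405,.058)
show("car",(a+b)/2);d=a-b;print("yaw",np.degrees(np.arctan2(d[1],d[0])),np.linalg.norm(d))
H=[P(*q,.11) for q in((8,105),(170,78),(210,260),(38,290))]
show("head",sum(H)/4);print([np.linalg.norm(H[i]-H[i-1]) for i in range(4)])
for q in((0,1),(3,2)):
    d=H[q[0]]-H[q[1]];print("headyaw",np.degrees(np.arctan2(d[1],d[0])))
for n,q in dict(m1=(742,20,.008),m2=(767,165,.008),w1=(745,40,.03),w2=(765,135,.03),f1=(578,72,.05),f2=(600,182,.05),pad=(345,150,.075),stop=(290,162,.077)).items(): show(n,P(*q))
s=(P(742,20,.008)+P(767,165,.008))/2; show("mouth end",s)
for e,n in((sum(H)/4,"head"),(P(345,150,.075),"pad")):
    d=e-s;print(n,np.linalg.norm(d[:2]),np.degrees(np.arctan2(d[1],d[0])))
E
```

```text
car [426.7   5.2  58. ]
yaw 98.85278940866796 0.054497311725168314
head [575.2 237.6 110. ]
[np.float64(0.11941211764292982), np.float64(0.10390493478022281), np.float64(0.11898899993393476), np.float64(0.10977984493604319)]
headyaw 98.85496046094931
headyaw 99.17715148018043
m1 [ 693.5 -179.2    8. ]
m2 [ 592.6 -194.3    8. ]
w1 [ 675.6 -178.4   30. ]
w2 [ 610.5 -190.6   30. ]
f1 [651.9 -64.   50. ]
f2 [578.  -77.5  50. ]
pad [598.5  89.6  75. ]
stop [590.9 125.3  77. ]
mouth end [ 643.  -186.8    8. ]
head 0.42975892603677 99.08562161965442
pad 0.2799293539180119 99.15452363265175
```

Emit:
{"fn": "drive_tool", "kwargs": {
  "deltas": [
    {"linear":[194,531,-20],"twist":75,"claw":1},
    {"linear":[194,531,-20],"twist":75,"claw":1},
    {"linear":[194,531,-20],"twist":75,"claw":1},
    {"linear":[194,531,-20],"twist":75,"claw":1},
    {"linear":[194,531,-20],"twist":75,"claw":1},
    {"linear":[194,531,-20],"twist":75,"claw":1},
    {"linear":[194,531,-20],"twist":75,"claw":1},
    {"linear":[194,531,-20],"twist":75,"claw":1},
    {"linear":[194,531,-20],"twist":75,"claw":1},
    {"linear":[194,531,-20],"twist":75,"claw":1},
    {"linear":[194,531,-20],"twist":75,"claw":1},
    {"linear":[194,531,-20],"twist":75,"claw":1}
  ],
  "squeeze": 40
}}

```text
clock: 1.1
position: [0.4047, -0.0542, 0.2246]
ee_rot: [0.0, 0.649, 0.761, 0.0]
contact_force: [1.8, 0.5, -0.4]
width: 0.0854
gripper_force: 0.0
```

Emit:
{"fn": "drive_tool", "kwargs": {
  "deltas": [
    {"linear":[11,30,0],"twist":0,"claw":1},
    {"linear":[22,60,-20],"twist":0,"claw":1},
    {"linear":[22,60,-40],"twist":0,"claw":1},
    {"linear":[22,60,-50],"twist":0,"claw":1},
    {"linear":[22,60,-50],"twist":0,"claw":1},
    {"linear":[22,60,-50],"twist":0,"claw":1}
  ]
}}

```text
clock: 1.6
position: [0.4263, 0.004, 0.1742]
ee_rot: [-0.001, 0.65, 0.76, -0.0]
contact_force: [-0.6, -0.1, -0.5]
width: 0.0853
gripper_force: 0.0
```

Run:
```python
from h import *
import cv2
s=sensors.get_state();m=eyes.camera_model("wrist")
i=eyes.get_image("wrist");cv2.imwrite("pics/w1.png",i[:,:,::-1])
print(s["position"],s["ee_rot"],s["contact_force"],np.round(m["intrinsics"],1).tolist(), -np.array(m["R"]).T@m["t"])
np.savez("w1.npz",**m)
# predicted cap positions
f=np.array([-.156,.988,0])
for k in(-.027,.027):print(proj(m,np.array([.4267,.0052,.058])+k*f))
```

```text
[0.42629422 0.00399217 0.17420182] [-6.98896493e-04  6.49708952e-01  7.60182603e-01 -4.45361077e-04] [-0.60471364 -0.14991395 -0.45711915] [[279.6, 0.0, 316.2], [0.0, 279.6, 201.2], [0.0, 0.0, 1.0]] [0.41596426 0.06890121 0.30612756]
[317.26460587 227.49335704]
[317.29576621 170.44179828]
```

View pics/w1.png

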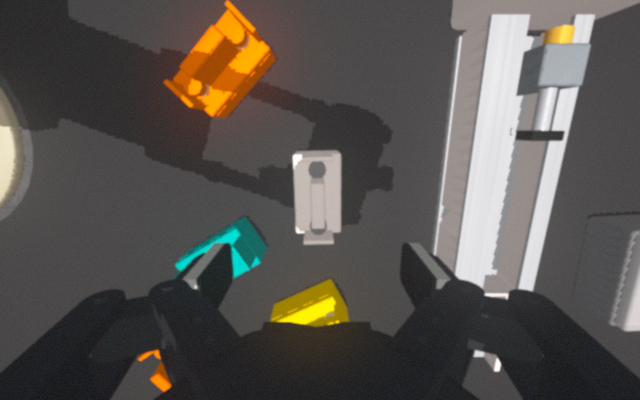

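The carrier sits centred between the fingers, caps at (317,170) and (318,228), right where predicted. Descending to grasp.

Emit:
{"fn": "drive_tool", "kwargs": {
  "deltas": [
    {"linear":[0,1,-40],"twist":0,"claw":1},
    {"linear":[0,1,-70],"twist":0,"claw":1},
    {"linear":[0,1,-95],"twist":0,"claw":1},
    {"linear":[0,1,-110],"twist":0,"claw":1},
    {"linear":[0,1,-110],"twist":0,"claw":0.5},
    {"linear":[0,1,-110],"twist":0,"claw":0},
    {"linear":[0,1,-110],"twist":0,"claw":0},
    {"linear":[0,1,-110],"twist":0,"claw":0},
    {"linear":[0,1,-110],"twist":0,"claw":0},
    {"linear":[0,1,-110],"twist":0,"claw":0},
    {"linear":[0,1,-110],"twist":0,"claw":0},
    {"linear":[0,1,-110],"twist":0,"claw":0}
  ],
  "squeeze": 40
}}

```text
clock: 2.65
position: [0.4275, 0.0046, 0.0656]
ee_rot: [0.001, 0.65, 0.76, 0.001]
contact_force: [-1.7, -1.4, 6.9]
width: 0.011
gripper_force: 42.0
```

Emit:
{"fn": "drive_tool", "kwargs": {
  "deltas": [
    {"linear":[0,0,20],"twist":0,"claw":0},
    {"linear":[0,0,55],"twist":0,"claw":0},
    {"linear":[5,-3,90],"twist":0,"claw":0},
    {"linear":[25,-17,115],"twist":0,"claw":0},
    {"linear":[55,-38,120],"twist":0,"claw":0},
    {"linear":[88,-60,120],"twist":0,"claw":0},
    {"linear":[121,-83,120],"twist":0,"claw":0},
    {"linear":[154,-105,120],"twist":0,"claw":0},
    {"linear":[182,-124,120],"twist":0,"claw":0},
    {"linear":[200,-137,100],"twist":0,"claw":0},
    {"linear":[208,-142,75],"twist":0,"claw":0},
    {"linear":[208,-142,60],"twist":0,"claw":0}
  ]
}}

```text
clock: 3.65
position: [0.6359, -0.1388, 0.1213]
ee_rot: [-0.001, 0.65, 0.76, -0.0]
contact_force: [-0.5, 0.5, -3.4]
width: 0.0115
gripper_force: 40.6
```

Emit:
{"fn": "drive_tool", "kwargs": {
  "deltas": [
    {"linear":[0,0,0],"twist":0,"claw":0},
    {"linear":[0,0,0],"twist":0,"claw":0}
  ]
}}

```text
clock: 3.82
position: [0.6334, -0.1367, 0.1229]
ee_rot: [-0.002, 0.65, 0.76, -0.001]
contact_force: [0.9, 0.4, -3.0]
width: 0.0109
gripper_force: 40.7
```

Run:
```python
from h import *
import cv2
s=sensors.get_state();m=eyes.camera_model("wrist")
i=eyes.get_image("wrist")
print(s["position"],s["contact_force"],s["width"])
O=np.array([.6248,-.0732,0]);a=np.radians(99.1);f=np.array([np.cos(a),np.sin(a),0]);l=np.array([-f[1],f[0],0]);z=np.array([0,0,1])
L=lambda x,y,h:proj(m,O+f*x+l*y+z*h)
i=np.ascontiguousarray(i[:,:,::-1])
big=cv2.resize(i,None,fx=1.25,fy=1.25,interpolation=cv2.INTER_CUBIC)
# predicted: mouth wall inner edges top (z .03) to x -35, channel slot lips, flap
def ln(p,q):
    p,q=[tuple(np.int32(np.round(r*1.25))) for r in(p,q)];cv2.line(big,p,q,(0,0,255),1)
for sg in(-1,1):
    ln(L(-.115,sg*.03,.03),L(-.035,sg*.03,.03)); ln(L(.008,sg*.018,.055),L(.2,sg*.018,.055))
ln(L(0,-.026,.045),L(0,.036,.045))
cv2.imwrite("pics/w2.png",big)
```

```text
[ 0.63343727 -0.13674332  0.12290581] [ 0.86766258  0.38122331 -2.95735798] 0.010890810266300227
```

View pics/w2.png

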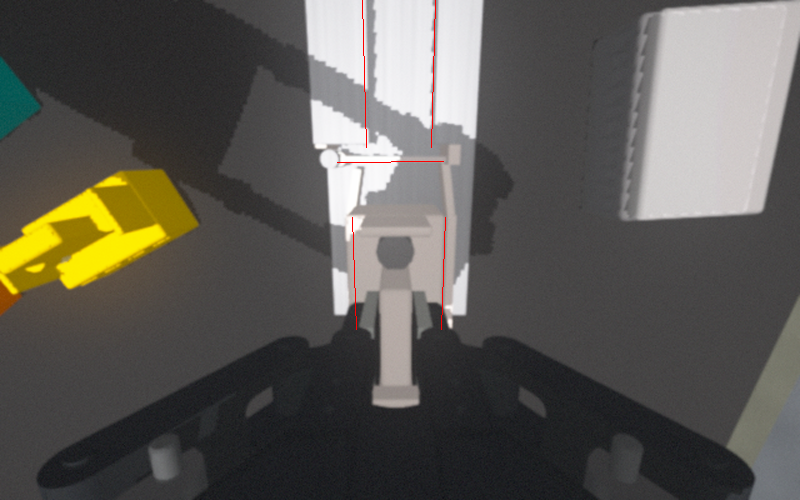

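Run:
```python
from h import *
import cv2
s=sensors.get_state();m=eyes.camera_model("wrist")
i=eyes.get_image("wrist"); print(s["position"],s["contact_force"])
np.savez("w3.npz",**m)
cv2.imwrite("pics/w3.png",cv2.resize(cv2.convertScaleAbs(i[90:270,235:395,::-1],alpha=.9),None,fx=3.3,fy=3.3,interpolation=cv2.INTER_CUBIC))
```

```text
[ 0.63444902 -0.13694302  0.12454425] [ 1.41965264  0.36861323 -2.03996408]
```

View pics/w3.png

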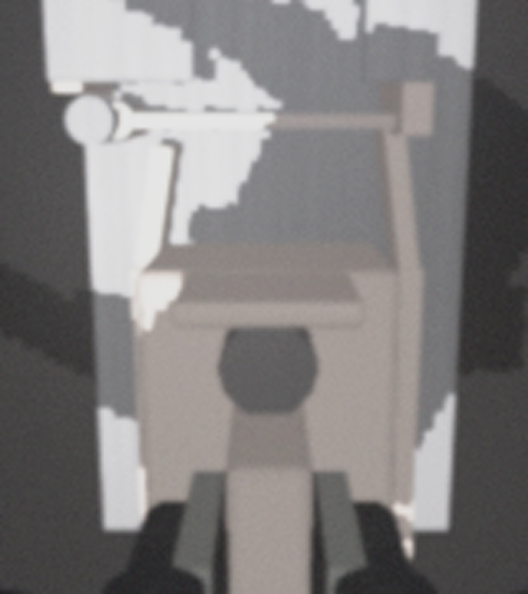

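Run:
```python
from h import *
m=dict(np.load("w3.npz"))
P=lambda u,v,z:ray(m,u/3.3+235-.35,v/3.3+90-.35,z)
O=np.array([.6248,-.0732,0]);a=np.radians(99.1);f=np.array([np.cos(a),np.sin(a),0]);l=np.array([-f[1],f[0],0])
L=lambda p:np.round(1000*np.array([(p-O)@f,(p-O)@l]),1)
for n,q in dict(wl=(178,145,.03),wr=(384,140,.03),ml=(105,530,.008),mr=(449,530,.008),floorL=(85,145,.008),floorR=(468,145,.008),hinge=(90,118,.046),flapR=(395,120,.046),cap=(268,370,.118),tabL=(172,315,.128),tabR=(362,315,.128),rib=(268,470,.142)).items():print(n,L(P(*q)))
print("tcp",L(sensors.get_state()["position"]))
```

```text
wl [-3.8 22.4]
wr [ -2.8 -26.7]
ml [-113.6   49. ]
mr [-113.9  -51.6]
floorL [-4.2 48.9]
floorR [ -4.5 -51.4]
hinge [ 2.4 40.1]
flapR [  1.8 -27.1]
cap [-35.9   0.9]
tabL [-25.1  14.5]
tabR [-25.2 -12.5]
rib [-43.1   0.9]
tcp [-64.7  -0.1]
```

The picture shows the carrier about 2.3 mm towards +y of the lane's centre line, with yaw aligned. I'll shift it and lower.

Emit:
{"fn": "drive_tool", "kwargs": {
  "deltas": [
    {"linear":[1,0,-5],"twist":0,"claw":0},
    {"linear":[2,0,-15],"twist":0,"claw":0},
    {"linear":[2,0,-27],"twist":0,"claw":0},
    {"linear":[2,0,-37],"twist":0,"claw":0},
    {"linear":[2,0,-44],"twist":0,"claw":0},
    {"linear":[2,0,-47],"twist":0,"claw":0},
    {"linear":[2,0,-48],"twist":0,"claw":0},
    {"linear":[2,0,-48],"twist":0,"claw":0},
    {"linear":[2,0,-48],"twist":0,"claw":0}
  ]
}}

```text
clock: 4.67
position: [0.6372, -0.1374, 0.0771]
ee_rot: [0.0, 0.65, 0.76, 0.0]
contact_force: [-0.8, 0.6, -2.8]
width: 0.0112
gripper_force: 40.6
```

Emit:
{"fn": "drive_tool", "kwargs": {
  "deltas": [
    {"linear":[0,0,-1],"twist":0,"claw":0},
    {"linear":[0,0,-2],"twist":0,"claw":0},
    {"linear":[0,0,-2],"twist":0,"claw":0},
    {"linear":[0,0,-2],"twist":0,"claw":0}
  ]
}}

```text
clock: 5.0
position: [0.6368, -0.1372, 0.0748]
ee_rot: [0.0, 0.65, 0.76, 0.0]
contact_force: [-0.3, 0.4, -3.3]
width: 0.0114
gripper_force: 40.6
```

Emit:
{"fn": "drive_tool", "kwargs": {
  "deltas": [
    {"linear":[0,0,-0.5],"twist":0,"claw":0},
    {"linear":[0,0,-1],"twist":0,"claw":0},
    {"linear":[0,0,-1],"twist":0,"claw":0},
    {"linear":[0,0,-1],"twist":0,"claw":0}
  ]
}}

```text
clock: 5.33
position: [0.6368, -0.1372, 0.0738]
ee_rot: [0.0, 0.65, 0.76, 0.0]
contact_force: [0.6, -0.3, -1.7]
width: 0.0117
gripper_force: 40.7
```

Emit:
{"fn": "drive_tool", "kwargs": {
  "deltas": [
    {"linear":[0,0,-0.5],"twist":0,"claw":0},
    {"linear":[0,0,-0.5],"twist":0,"claw":0},
    {"linear":[0,0,-0.5],"twist":0,"claw":0}
  ]
}}

```text
clock: 5.58
position: [0.6368, -0.1373, 0.0737]
ee_rot: [0.0, 0.65, 0.76, 0.0]
contact_force: [-0.8, 0.5, 2.2]
width: 0.0114
gripper_force: 41.3
```

Emit:
{"fn": "drive_tool", "kwargs": {
  "deltas": [
    {"linear":[-0.6,4,0.3],"twist":0,"claw":0},
    {"linear":[-1.3,8,0.3],"twist":0,"claw":0},
    {"linear":[-1.9,12,0.3],"twist":0,"claw":0},
    {"linear":[-2.6,16,0.3],"twist":0,"claw":0},
    {"linear":[-3.2,20,0.3],"twist":0,"claw":0},
    {"linear":[-3.8,24,0.3],"twist":0,"claw":0},
    {"linear":[-4.5,28,0.3],"twist":0,"claw":0},
    {"linear":[-5.1,32,0.3],"twist":0,"claw":0}
  ]
}}

```text
clock: 6.25
position: [0.6321, -0.1059, 0.0738]
ee_rot: [0.001, 0.65, 0.76, -0.0]
contact_force: [-0.5, -5.7, 7.1]
width: 0.0113
gripper_force: 42.5
```

Emit:
{"fn": "drive_tool", "kwargs": {
  "deltas": [
    {"linear":[-0.6,4,0],"twist":0,"claw":0},
    {"linear":[-1.3,8,0],"twist":0,"claw":0},
    {"linear":[-1.9,12,0],"twist":0,"claw":0},
    {"linear":[-2.6,16,0],"twist":0,"claw":0},
    {"linear":[-3.2,20,0],"twist":0,"claw":0},
    {"linear":[-3.8,24,0],"twist":0,"claw":0}
  ]
}}

```text
clock: 6.75
position: [0.6285, -0.0812, 0.0737]
ee_rot: [0.001, 0.65, 0.76, 0.0]
contact_force: [1.0, -11.6, 15.6]
width: 0.0115
gripper_force: 44.0
```

Emit:
{"fn": "drive_tool", "kwargs": {
  "deltas": [
    {"linear":[0,0,0.4],"twist":0,"claw":0},
    {"linear":[0,0,0.8],"twist":0,"claw":0},
    {"linear":[0,0,0.8],"twist":0,"claw":0}
  ]
}}

```text
clock: 7.0
position: [0.6275, -0.0798, 0.0737]
ee_rot: [-0.001, 0.65, 0.76, 0.001]
contact_force: [1.9, 2.0, -1.2]
width: 0.0114
gripper_force: 41.0
```

Run:
```python
from h import *
import cv2
s=sensors.get_state();i=eyes.get_image("wrist"); print(s["position"],s["contact_force"],s["moment"])
cv2.imwrite("pics/w4.png",cv2.resize(i[60:300,195:435,::-1],None,fx=2.4,fy=2.4,interpolation=cv2.INTER_CUBIC))
```

```text
[ 0.62747592 -0.07978709  0.07368006] [ 1.94335196  1.96568656 -1.22071372] [ 0.17156425 -0.37112079  0.02554417]
```

View pics/w4.png

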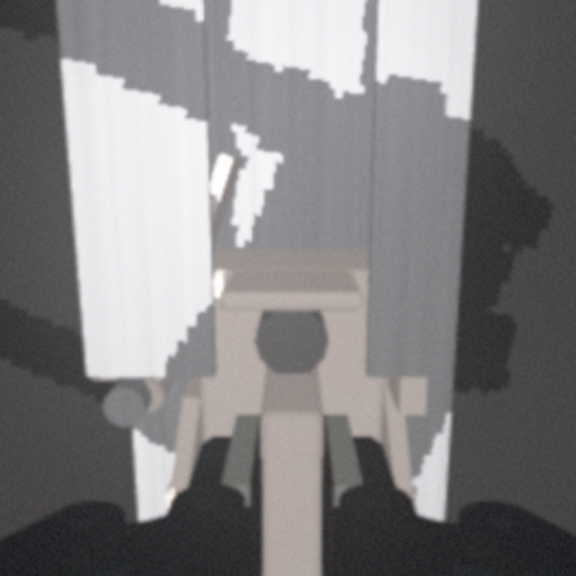

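The carrier is inside the channel and centred in the slot (rib 292 against slot 212–370). The flap is held open on the left, its edge at (222,160). I'll continue.

Emit:
{"fn": "drive_tool", "kwargs": {
  "deltas": [
    {"linear":[-0.6,4,0],"twist":0,"claw":0},
    {"linear":[-1.3,8,0],"twist":0,"claw":0},
    {"linear":[-1.9,12,0],"twist":0,"claw":0},
    {"linear":[-2.6,16,0],"twist":0,"claw":0},
    {"linear":[-3.2,20,0],"twist":0,"claw":0},
    {"linear":[-3.8,24,0],"twist":0,"claw":0},
    {"linear":[-4.5,28,0],"twist":0,"claw":0},
    {"linear":[-5.1,32,0],"twist":0,"claw":0},
    {"linear":[-5.8,36,0],"twist":0,"claw":0},
    {"linear":[-6.4,40,0],"twist":0,"claw":0}
  ]
}}

```text
clock: 7.88
position: [0.6213, -0.0407, 0.0743]
ee_rot: [-0.0, 0.65, 0.76, 0.0]
contact_force: [1.3, 0.0, -2.6]
width: 0.0111
gripper_force: 40.7
```

Emit:
{"fn": "drive_tool", "kwargs": {
  "deltas": [
    {"linear":[-0.6,4,0],"twist":0,"claw":0},
    {"linear":[-1.3,8,0],"twist":0,"claw":0},
    {"linear":[-1.9,12,0],"twist":0,"claw":0},
    {"linear":[-2.6,16,0],"twist":0,"claw":0},
    {"linear":[-3.2,20,0],"twist":0,"claw":0},
    {"linear":[-3.8,24,0],"twist":0,"claw":0},
    {"linear":[-4.5,28,0],"twist":0,"claw":0},
    {"linear":[-5.1,32,0],"twist":0,"claw":0},
    {"linear":[-5.8,36,0],"twist":0,"claw":0},
    {"linear":[-6.4,40,0],"twist":0,"claw":0}
  ]
}}

```text
clock: 8.72
position: [0.615, -0.0008, 0.0742]
ee_rot: [0.0, 0.65, 0.76, 0.0]
contact_force: [0.9, -0.3, -3.3]
width: 0.0115
gripper_force: 40.7
```

Emit:
{"fn": "drive_tool", "kwargs": {
  "deltas": [
    {"linear":[-0.6,4,0],"twist":0,"claw":0},
    {"linear":[-1.3,8,0],"twist":0,"claw":0},
    {"linear":[-1.9,12,-0.3],"twist":0,"claw":0},
    {"linear":[-2.6,16,-0.3],"twist":0,"claw":0},
    {"linear":[-3.2,20,-0.3],"twist":0,"claw":0},
    {"linear":[-3.8,24,-0.3],"twist":0,"claw":0},
    {"linear":[-4.5,28,-0.3],"twist":0,"claw":0},
    {"linear":[-5.1,32,-0.3],"twist":0,"claw":0},
    {"linear":[-5.8,36,-0.3],"twist":0,"claw":0}
  ]
}}

```text
clock: 9.47
position: [0.6087, 0.0353, 0.0738]
ee_rot: [-0.001, 0.65, 0.76, -0.0]
contact_force: [-0.5, 0.4, -2.2]
width: 0.0111
gripper_force: 40.7
```

Run:
```python
from h import *
import cv2
s=sensors.get_state();i=eyes.get_image("wrist"); print(s["position"],s["contact_force"])
cv2.imwrite("pics/w5.png",cv2.resize(i[60:300,195:435,::-1],None,fx=2.4,fy=2.4,interpolation=cv2.INTER_CUBIC))
```

```text
[0.60868185 0.03532655 0.07379285] [-0.45189159  0.36777769 -2.15553795]
```

View pics/w5.png

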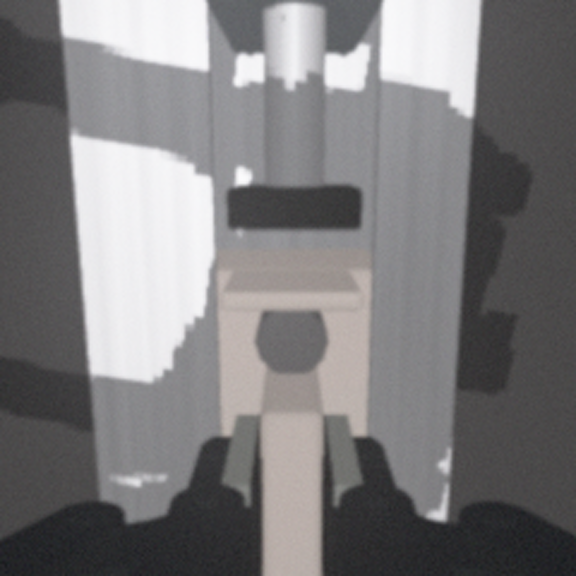

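The pad's front edge (y≈228) is about 8–14 mm ahead of the tab (y≈270), in line with it. Approaching slowly.

Emit:
{"fn": "drive_tool", "kwargs": {
  "deltas": [
    {"linear":[-0.3,2,0],"twist":0,"claw":0},
    {"linear":[-0.6,4,0],"twist":0,"claw":0},
    {"linear":[-0.8,5,0],"twist":0,"claw":0},
    {"linear":[-1,6,0],"twist":0,"claw":0},
    {"linear":[-1,6,0],"twist":0,"claw":0}
  ]
}}

```text
clock: 9.93
position: [0.6082, 0.0409, 0.0739]
ee_rot: [-0.0, 0.65, 0.76, -0.0]
contact_force: [-0.6, 0.9, -3.7]
width: 0.0116
gripper_force: 40.7
```

Emit:
{"fn": "drive_tool", "kwargs": {
  "deltas": [
    {"linear":[-0.1,0.5,0],"twist":0,"claw":0},
    {"linear":[-0.2,1,0],"twist":0,"claw":0},
    {"linear":[-0.2,1.5,0],"twist":0,"claw":0},
    {"linear":[-0.2,1.5,0],"twist":0,"claw":0}
  ]
}}

```text
clock: 10.27
position: [0.6081, 0.0423, 0.0739]
ee_rot: [0.0, 0.65, 0.76, 0.0]
contact_force: [0.4, -0.4, -2.9]
width: 0.0116
gripper_force: 40.7
```

Emit:
{"fn": "drive_tool", "kwargs": {
  "deltas": [
    {"linear":[-0.1,0.5,0],"twist":0,"claw":0},
    {"linear":[-0.2,1,0],"twist":0,"claw":0},
    {"linear":[-0.2,1,0],"twist":0,"claw":0}
  ]
}}

```text
clock: 10.52
position: [0.6078, 0.0433, 0.0739]
ee_rot: [-0.0, 0.65, 0.76, 0.0]
contact_force: [0.1, -0.2, -2.8]
width: 0.0113
gripper_force: 40.7
```

Emit:
{"fn": "drive_tool", "kwargs": {
  "deltas": [
    {"linear":[-0.1,0.5,0],"twist":0,"claw":0},
    {"linear":[-0.2,1,0],"twist":0,"claw":0},
    {"linear":[-0.2,1,0],"twist":0,"claw":0}
  ]
}}

```text
clock: 10.77
position: [0.6077, 0.0444, 0.074]
ee_rot: [0.0, 0.65, 0.76, 0.0]
contact_force: [-0.5, 0.2, -2.9]
width: 0.0111
gripper_force: 40.7
```

Emit:
{"fn": "drive_tool", "kwargs": {
  "deltas": [
    {"linear":[-0.1,0.5,0],"twist":0,"claw":0},
    {"linear":[-0.2,1,0],"twist":0,"claw":0},
    {"linear":[-0.2,1,0],"twist":0,"claw":0}
  ]
}}

```text
clock: 11.02
position: [0.6075, 0.0454, 0.0739]
ee_rot: [-0.0, 0.65, 0.76, 0.0]
contact_force: [-0.5, 0.2, -2.8]
width: 0.0111
gripper_force: 40.7
```

Emit:
{"fn": "drive_tool", "kwargs": {
  "deltas": [
    {"linear":[-0.1,0.5,0],"twist":0,"claw":0},
    {"linear":[-0.2,1,0],"twist":0,"claw":0},
    {"linear":[-0.2,1,0],"twist":0,"claw":0}
  ]
}}

```text
clock: 11.27
position: [0.6073, 0.0464, 0.0739]
ee_rot: [-0.0, 0.65, 0.76, 0.0]
contact_force: [-0.6, -0.6, -2.4]
width: 0.011
gripper_force: 40.7
```

Emit:
{"fn": "drive_tool", "kwargs": {
  "deltas": [
    {"linear":[-0.1,0.5,0],"twist":0,"claw":0},
    {"linear":[-0.2,1,0],"twist":0,"claw":0},
    {"linear":[-0.2,1,0],"twist":0,"claw":0}
  ]
}}

```text
clock: 11.52
position: [0.6072, 0.047, 0.074]
ee_rot: [0.0, 0.65, 0.76, -0.0]
contact_force: [-0.4, -0.9, -3.0]
width: 0.0111
gripper_force: 40.7
```

Emit:
{"fn": "drive_tool", "kwargs": {
  "deltas": [
    {"linear":[-0.1,0.5,0],"twist":0,"claw":0},
    {"linear":[-0.1,0.8,0],"twist":0,"claw":0},
    {"linear":[-0.1,0.8,0],"twist":0,"claw":0}
  ]
}}

```text
clock: 11.77
position: [0.6071, 0.0474, 0.0741]
ee_rot: [0.001, 0.65, 0.76, -0.0]
contact_force: [0.9, -4.0, -2.1]
width: 0.0112
gripper_force: 40.7
```

Contact with the pad. Building up force.

Emit:
{"fn": "drive_tool", "kwargs": {
  "deltas": [
    {"linear":[-0.1,0.4,0],"twist":0,"claw":0},
    {"linear":[-0.1,0.8,0],"twist":0,"claw":0},
    {"linear":[-0.1,0.8,0],"twist":0,"claw":0}
  ]
}}

```text
clock: 12.02
position: [0.6071, 0.0478, 0.0741]
ee_rot: [0.001, 0.65, 0.76, -0.001]
contact_force: [0.1, -5.2, -2.5]
width: 0.0112
gripper_force: 40.8
```

Emit:
{"fn": "drive_tool", "kwargs": {
  "deltas": [
    {"linear":[-0.1,0.4,0],"twist":0,"claw":0},
    {"linear":[-0.1,0.4,0],"twist":0,"claw":0}
  ]
}}

```text
clock: 12.18
position: [0.6071, 0.0479, 0.0741]
ee_rot: [0.001, 0.65, 0.76, -0.001]
contact_force: [0.8, -6.3, -1.8]
width: 0.0114
gripper_force: 40.8
```

Emit:
{"fn": "drive_tool", "kwargs": {
  "deltas": [
    {"linear":[-0.1,0.5,0],"twist":0,"claw":0},
    {"linear":[-0.2,1,0],"twist":0,"claw":0},
    {"linear":[-0.2,1.3,0],"twist":0,"claw":0},
    {"linear":[-0.2,1.3,0],"twist":0,"claw":0}
  ]
}}

```text
clock: 12.52
position: [0.607, 0.0484, 0.0742]
ee_rot: [0.002, 0.649, 0.76, -0.001]
contact_force: [0.7, -9.4, -1.7]
width: 0.0115
gripper_force: 40.9
```

Emit:
{"fn": "drive_tool", "kwargs": {
  "deltas": [
    {"linear":[0,0.1,0],"twist":0,"claw":0},
    {"linear":[0,0.1,0],"twist":0,"claw":0}
  ]
}}

```text
clock: 12.68
position: [0.607, 0.0484, 0.0742]
ee_rot: [0.002, 0.649, 0.76, -0.001]
contact_force: [0.2, -8.6, -2.4]
width: 0.0116
gripper_force: 40.9
```

Emit:
{"fn": "drive_tool", "kwargs": {
  "deltas": [
    {"linear":[-0.1,0.4,0],"twist":0,"claw":0},
    {"linear":[-0.1,0.7,0],"twist":0,"claw":0},
    {"linear":[-0.1,0.7,0],"twist":0,"claw":0}
  ]
}}

```text
clock: 12.93
position: [0.607, 0.0486, 0.0743]
ee_rot: [0.002, 0.649, 0.76, -0.001]
contact_force: [0.3, -10.5, -1.9]
width: 0.0112
gripper_force: 40.9
```

Emit:
{"fn": "drive_tool", "kwargs": {
  "deltas": [
    {"linear":[0,0,0],"twist":0,"claw":0},
    {"linear":[0,0,0],"twist":0,"claw":0},
    {"linear":[0,0,0],"twist":0,"claw":0},
    {"linear":[0,0,0],"twist":0,"claw":0}
  ]
}}

```text
clock: 13.27
position: [0.607, 0.0487, 0.0743]
ee_rot: [0.002, 0.649, 0.76, -0.001]
contact_force: [1.3, -9.1, -1.5]
width: 0.0114
gripper_force: 40.9
```

Emit:
{"fn": "drive_tool", "kwargs": {
  "deltas": [
    {"linear":[0,0,0],"twist":0,"claw":0},
    {"linear":[0,0,0],"twist":0,"claw":0},
    {"linear":[0,0,0],"twist":0,"claw":0},
    {"linear":[0,0,0],"twist":0,"claw":0}
  ]
}}

```text
clock: 13.6
position: [0.607, 0.0486, 0.0743]
ee_rot: [0.002, 0.649, 0.76, -0.001]
contact_force: [0.3, -9.4, -1.7]
width: 0.0115
gripper_force: 40.9
```

Emit:
{"fn": "drive_tool", "kwargs": {
  "deltas": [
    {"linear":[0,0,0],"twist":0,"claw":0},
    {"linear":[0,0,0],"twist":0,"claw":0},
    {"linear":[0,0,0],"twist":0,"claw":0},
    {"linear":[0,0,0],"twist":0,"claw":0},
    {"linear":[0,0,0],"twist":0,"claw":0},
    {"linear":[0,0,0],"twist":0,"claw":0}
  ]
}}

```text
clock: 14.1
position: [0.607, 0.0487, 0.0743]
ee_rot: [0.002, 0.649, 0.76, -0.001]
contact_force: [0.2, -9.9, -1.3]
width: 0.0113
gripper_force: 40.9
```

Mean about 9.7 N at the wrist. I'll add a little for friction and hold again.

Emit:
{"fn": "drive_tool", "kwargs": {
  "deltas": [
    {"linear":[-0.1,0.3,0],"twist":0,"claw":0},
    {"linear":[-0.1,0.6,0],"twist":0,"claw":0},
    {"linear":[-0.1,0.6,0],"twist":0,"claw":0},
    {"linear":[-0.1,0.6,0],"twist":0,"claw":0},
    {"linear":[-0.1,0.6,0],"twist":0,"claw":0},
    {"linear":[-0.1,0.6,0],"twist":0,"claw":0}
  ]
}}

```text
clock: 14.6
position: [0.607, 0.0488, 0.0743]
ee_rot: [0.002, 0.649, 0.76, -0.002]
contact_force: [1.1, -10.2, -1.6]
width: 0.0115
gripper_force: 40.9
```

Emit:
{"fn": "drive_tool", "kwargs": {
  "deltas": [
    {"linear":[0,0,0],"twist":0,"claw":0},
    {"linear":[0,0,0],"twist":0,"claw":0},
    {"linear":[0,0,0],"twist":0,"claw":0},
    {"linear":[0,0,0],"twist":0,"claw":0},
    {"linear":[0,0,0],"twist":0,"claw":0},
    {"linear":[0,0,0],"twist":0,"claw":0}
  ]
}}

```text
clock: 15.1
position: [0.607, 0.0488, 0.0743]
ee_rot: [0.002, 0.649, 0.76, -0.002]
contact_force: [0.3, -10.1, -0.6]
width: 0.0115
gripper_force: 40.9
```

Emit:
{"fn": "drive_tool", "kwargs": {
  "deltas": [
    {"linear":[0,0,0],"twist":0,"claw":0},
    {"linear":[0,0,0],"twist":0,"claw":0},
    {"linear":[0,0,0],"twist":0,"claw":0},
    {"linear":[0,0,0],"twist":0,"claw":0},
    {"linear":[0,0,0],"twist":0,"claw":0},
    {"linear":[0,0,0],"twist":0,"claw":0}
  ]
}}

```text
clock: 15.6
position: [0.607, 0.0489, 0.0743]
ee_rot: [0.002, 0.649, 0.76, -0.002]
contact_force: [0.2, -10.5, -1.2]
width: 0.0117
gripper_force: 40.9
```

Emit:
{"fn": "drive_tool", "kwargs": {
  "deltas": [
    {"linear":[-0.1,0.4,0],"twist":0,"claw":0},
    {"linear":[-0.1,0.6,0],"twist":0,"claw":0},
    {"linear":[-0.1,0.6,0],"twist":0,"claw":0},
    {"linear":[-0.1,0.6,0],"twist":0,"claw":0},
    {"linear":[-0.1,0.6,0],"twist":0,"claw":0},
    {"linear":[-0.1,0.6,0],"twist":0,"claw":0},
    {"linear":[-0.1,0.6,0],"twist":0,"claw":0},
    {"linear":[-0.1,0.6,0],"twist":0,"claw":0}
  ]
}}

```text
clock: 16.27
position: [0.607, 0.049, 0.0743]
ee_rot: [0.003, 0.649, 0.761, -0.002]
contact_force: [0.9, -12.5, -0.9]
width: 0.0118
gripper_force: 40.9
```

Emit:
{"fn": "drive_tool", "kwargs": {
  "deltas": [
    {"linear":[0,0,0],"twist":0,"claw":0},
    {"linear":[0,0,0],"twist":0,"claw":0},
    {"linear":[0,0,0],"twist":0,"claw":0},
    {"linear":[0,0,0],"twist":0,"claw":0},
    {"linear":[0,0,0],"twist":0,"claw":0},
    {"linear":[0,0,0],"twist":0,"claw":0},
    {"linear":[0,0,0],"twist":0,"claw":0},
    {"linear":[0,0,0],"twist":0,"claw":0}
  ]
}}

```text
clock: 16.93
position: [0.607, 0.049, 0.0744]
ee_rot: [0.003, 0.649, 0.761, -0.002]
contact_force: [0.6, -11.7, -0.6]
width: 0.0111
gripper_force: 40.9
```

Emit:
{"fn": "drive_tool", "kwargs": {
  "deltas": [
    {"linear":[0.1,-0.6,0],"twist":0,"claw":0},
    {"linear":[0.2,-1.2,0],"twist":0,"claw":0},
    {"linear":[0.3,-1.8,0],"twist":0,"claw":0},
    {"linear":[0.4,-2.4,-0.3],"twist":0,"claw":0},
    {"linear":[0.4,-2.8,-0.5],"twist":0,"claw":0},
    {"linear":[0.4,-2.8,-0.5],"twist":0,"claw":0}
  ]
}}

```text
clock: 17.43
position: [0.6071, 0.0481, 0.074]
ee_rot: [0.001, 0.65, 0.76, -0.001]
contact_force: [-1.1, -7.0, 0.3]
width: 0.0111
gripper_force: 41.1
```

Emit:
{"fn": "drive_tool", "kwargs": {
  "deltas": [
    {"linear":[0,0,0],"twist":0,"claw":0.3},
    {"linear":[0,0,0],"twist":0,"claw":0.6},
    {"linear":[0,0,0],"twist":0,"claw":0.6},
    {"linear":[0,0,0],"twist":0,"claw":0.6},
    {"linear":[0,0,0],"twist":0,"claw":0.6},
    {"linear":[0,0,0],"twist":0,"claw":0.6}
  ]
}}

```text
clock: 17.93
position: [0.6067, 0.0502, 0.0735]
ee_rot: [-0.0, 0.65, 0.76, 0.0]
contact_force: [0.5, 1.1, 0.4]
width: 0.0514
gripper_force: 0.0
```

Emit:
{"fn": "drive_tool", "kwargs": {
  "deltas": [
    {"linear":[0,0,5],"twist":0,"claw":0.6},
    {"linear":[0,0,15],"twist":0,"claw":0.6},
    {"linear":[0,0,35],"twist":0,"claw":0.6},
    {"linear":[0,0,60],"twist":0,"claw":0.6},
    {"linear":[0,-15,90],"twist":0,"claw":0.6},
    {"linear":[0,-35,110],"twist":0,"claw":0.6},
    {"linear":[0,-60,120],"twist":0,"claw":0.6},
    {"linear":[0,-90,120],"twist":0,"claw":0.6},
    {"linear":[0,-120,120],"twist":0,"claw":0.6},
    {"linear":[0,-135,120],"twist":0,"claw":0.6},
    {"linear":[0,-135,120],"twist":0,"claw":0.6},
    {"linear":[0,-135,120],"twist":0,"claw":0.6}
  ]
}}

```text
clock: 18.93
position: [0.6066, -0.0853, 0.1938]
ee_rot: [-0.0, 0.651, 0.759, 0.001]
contact_force: [0.0, 0.2, 1.3]
width: 0.0513
gripper_force: 0.0
```

Run:
```python
from h import *
import cv2
i=eyes.get_image("wrist"); j=eyes.get_image("scene")
c=lambda a,f:cv2.resize(a[:,:,::-1],None,fx=f,fy=f,interpolation=cv2.INTER_CUBIC)
a=c(i[0:300,170:470],1.3);b=c(j[170:300,240:370],3)
cv2.imwrite("pics/end.png",np.hstack([a,b]))
```

```text
(no output)
```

View pics/end.png

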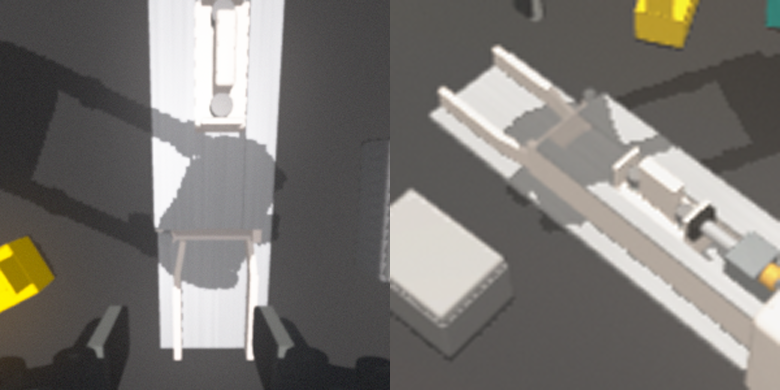

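The carrier stands upright against the black pad (right view, about (690,215)). The flap is shut across the lane (left view, line at y≈236), and the gripper is clear.

```bash
python3 -c "
from rig import manip; print(manip.sign_off())"
```

```text
the job is handed in; nothing more can be done
None
```

The carrier is in the reader, upright against the pad with the flap shut behind it; it was pressed at about 10–12 N (wrist reading, peak read 12.5 N) for over 2 s, then released, and the job was handed in at about 19 s.

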